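# Put the tablet-test kit away and close its box

## Robot

A 6-joint arm with a two-finger parallel gripper is mounted at the origin on the work surface. World frame = base frame: x ahead of the robot, y to its left, z up, the work surface at z = 0. Lengths are in m, angles in degrees, forces in N, time in s.
With the tool pointing down it reaches from about 0.325 to 0.9 m from the base axis. Payload 6.1 kg.
Tool frame: the origin (TCP) lies midway between the tips of the shut fingers; the grasp point (between the pads) lies 19 mm behind it (manip.grip_depth is the distance from the TCP to the grasp point, in m); z points along the fingers, y is the direction in which the jaws open and shut (so a half turn about z gives the same grasp; the last joint's range is limited). The gripper opens to 87 mm and grips with 3 to 60 N. Pads are 19 mm wide; open, the fingers measure 117 mm over their backs; the gripper's body (75 mm by 190 mm) begins 51 mm behind the grasp point.
Start: joints at [-75.407, 12.628, 87.462, -0, 79.91, -7.225], TCP at [0.232, -0.58, 0.223] pointing down, gripper open.
Joint ranges: [-170.65, 170.65], [-52.31, 119.04], [5.05, 147.46], [-71.25, 251.25], [11.57, 151.72], [-153.62, 153.62]. Speed limits (degrees/s): [147.25, 147.25, 172.46, 180, 180, 180].

## Interface

Orientations are given as [roll, pitch, yaw] about the fixed x, y, z axes, in that order (R = Rz(yaw) Ry(pitch) Rx(roll)).
In Python, from cell import manip gives the robot as it stands.
- The arm moves only by the shell command python3 -m pendant 'ROWS' [OPENING] [FORCE]. ROWS is JSON, a list that holds one entry, the list of rows, each a list of 4 numbers: the shift along the tool's x, y, z in cm, then the turn about the tool's z in rad. A call has 1 to 12 rows; each row is the pose to reach, as a shift and turn from the pose commanded when the call began, along the tool's axes at that moment; what a row does not reach only later rows make up. A row lasts 1/8 s, in which the tool goes at most 62.5 mm and 10.7 degrees, less where a joint would pass 70% of its speed; a pose out of reach is approached as far as the arm can. A call with a gripper value outside its range is refused whole. OPENING is the opening, from 0 (shut) to 1 (fully open), set as the call begins (- or left out, the last holds). The fingers move at their own pace and stop on an object; FORCE is the grip in N (left out, the last holds). Time passes only in rows, so rows that repeat a pose let the fingers close. It gives the time, the measured TCP pose, the force and the opening at its end, in the units of the state.
- manip.observe(): the state, without advancing time (a new reading comes with each control period).
- manip.grab_frame(name): name is "scene" or "top" or "wrist"; returns a dict with "color" (384x512x3 uint8, red, green, blue), "vfov" (degrees; the focal length in pixels is half the picture's height over the tangent of half this angle, whatever the lens; pixels are square), "cx", "cy" (the principal point, pixels), "world_from_camera" (4x4, takes a point from camera to world coordinates). Camera axes: x right, y up, looking along -z (the intrinsics and any distortion apply to the point x, -y, -z); pixel columns grow to the right and rows downward; lengths in m; the calibration is good to about 2 mm. The wrist camera is an equidistant fisheye: a pixel r from the principal point sees the ray r / f radians off the axis. A picture is of the moment at which its call begins. There is no depth.
- manip.close_job(): hands the job in, once; it reports no verdict.
The state is a dict: "time": time; "joints": joint angles; "dq": joint speeds; "tau": joint torques, N m; "eef_pos": TCP position; "tool_rot": TCP orientation; "ft_force": force on the tool from outside, world axes, zero at the start; "torque": the same for the moment, N m; "grip_width": finger opening in m.
Only numpy, scipy, OpenCV 4.12 (cv2) and the standard library are available. Lean on these libraries where they do the work, as an engineer would, in place of code of your own. Each camera call takes 0.05 s, during which the arm holds its last target. There are 200 camera calls.

## Task

Put the kit away: set the brass check weight down in the yellow tray and the blue-capped sample pot in the green tray of the white kit box (set them down, do not drop them in). Then close the box: push the blue cover plate along between its rails, over the trays, until it drops onto its four pins and lies flat and fully home. Leave the other things on the bench where they are.

Things in the scene. Friction and masses are not known exactly. Their poses are not given: they have to be found in the camera images.
- kit_box: fixed white box, 280 (x) x 200 mm; origin under its centre; the cover is pushed home along +x. From x -140 to +10 mm a solid deck, 58 mm high; beyond, a bay with rim 50 mm high holding two trays (centres x 55, y +-29.5). Four steel pins, 9 mm thick, 8 mm tall (tops level with the deck), at x 58, y +-71 and x 119, y +-45. Aluminium rails along both sides, 171 mm apart, tops 73 mm high
- box_home (a point): point on the kit box (x 75, y 0, z 50 mm in its frame) where the cover's origin lies when the cover is fully home; axes as the kit box
- cover: loose blue plate, 120 (x) x 168 x 6 mm, 0.3 kg, with 14 mm holes for the pins; upright rib on its near edge (x -60 to -52, 100 mm long in y, top 28 mm above the underside); origin at the centre of the underside. Starts on the deck between the rails (1.5 mm play), slides flat over deck and pin tops, drops 8 mm when holes meet pins, its near edge then 5 mm past the deck
- yellow_tray: yellow tray, open on top, 84 (x) x 55 (y) x 36 mm high, walls and floor 4 mm (inside 76 x 47 mm, 32 mm deep), held in the kit box's bay; origin under its centre, axes as the kit box (same height 10 mm above the table). Which side of the bay it is on changes
- green_tray: green tray, open on top, 84 (x) x 55 (y) x 36 mm high, walls and floor 4 mm (inside 76 x 47 mm, 32 mm deep), held in the kit box's bay; origin under its centre, axes as the kit box (same height 10 mm above the table). Which side of the bay it is on changes
- weight: brass check weight standing upright, 28 mm across up to 17 mm height, then a neck and a knob 20 mm across from 25 to 30 mm height, 0.12 kg; origin at the centre of its underside, z up
- pot: small white sample pot with blue cap, standing, 27 mm across, cap 30 mm across from 21 to 30 mm height, 0.04 kg; origin at the centre of its underside, z up
- dish: clear glass petri dish with small white tablets, 90 mm across, 14 mm high; origin under its centre. A bystander
- forceps: steel forceps, 160 mm long, lying flat. A bystander
- beaker: glass beaker, 70 mm across, 90 mm high; origin under its centre. A bystander
- bottle: white jar with blue cap, 68 mm across, 130 mm high; origin under its centre. A bystander
- amber_jar: amber glass jar with black cap, 56 mm across, 90 mm high; origin under its centre. A bystander
- marker: red marker pen, 14 mm thick, 130 mm long, lying flat. A bystander
- timer: grey lab timer, 60 x 60 x 22 mm; origin under its centre. A bystander

How it is judged (in metres and radians):
At the end, for the whole second after the job is handed in: Weight inside the yellow tray, pot inside the green tray (within 39 mm in x, 25 mm in y of its centre, on its floor); cover on its pins: underside at most 2.5 mm above the rim, within 7 mm (x) and 6 mm (y) of box_home, tilt under 0.03, turn under 0.08 rad; all at rest (x of weight in the frame of yellow_tray between -0.039 and 0.039 m and y of weight in the frame of yellow_tray between -0.025 and 0.025 m and z of weight in the frame of yellow_tray between 0 and 0.03 m and x of pot in the frame of green_tray between -0.039 and 0.039 m and y of pot in the frame of green_tray between -0.025 and 0.025 m and z of pot in the frame of green_tray between 0 and 0.03 m and x of cover in the frame of box_home between -0.007 and 0.007 m and y of cover in the frame of box_home between -0.006 and 0.006 m and z of cover in the frame of box_home between -0.004 and 0.0025 m and angle between cover's own z axis and vertical below 0.03 rad and angle between the x axis of cover and the x axis of kit_box, either way round below 0.08 rad and linear speed of cover below 0.02 m/s and linear speed of each of weight, pot below 0.03 m/s); the robot touches nothing.
It fails at once if the weight is dropped into a tray (faster than 0.9 m/s within 60 mm of a tray's origin) (linear speed of weight above 0.9 m/s and (distance between weight and yellow_tray below 0.06 m or distance between weight and green_tray below 0.06 m)).
It fails at once if the pot is dropped into a tray (faster than 0.9 m/s within 60 mm of a tray's origin) (linear speed of pot above 0.9 m/s and (distance between pot and yellow_tray below 0.06 m or distance between pot and green_tray below 0.06 m)).
It fails at once if another thing on the bench is moved by more than 30 mm (distance of any of dish, forceps, beaker, bottle, amber_jar, marker, timer from where it was at the start of the episode above 0.03 m).
It also fails if it takes over 64 s, if anything falls off the work surface, if the arm or the gripper's body presses on something with over 40 N, if the wrist force passes 120 N, or if a joint passes its speed limit or range.

## Working session

There is one attempt and no reset: what is moved stays moved. The work goes in short steps, Python scripts to look and compute and a shell command to move; the robot and the scene stay as the last step left them, time stands still between calls to the robot, and variables do not carry over. Pictures are saved under pics/ and viewed, about 8 in all and at most 12, crops included, and the job is handed in when it is done.

```bash
ls; mkdir -p pics; python3 - <<'E'
from cell import manip
import cv2,numpy as np
s=manip.observe();print(s)
print(manip.grip_depth)
for n in("scene","top"):
    f=manip.grab_frame(n);np.save(f"pics/{n}0.npy",f,allow_pickle=True)
    cv2.imwrite(f"pics/{n}0.png",cv2.resize(f["color"][:,:,::-1],(800,600),interpolation=cv2.INTER_CUBIC));print(n,f["vfov"],f["cx"],f["cy"],f["world_from_camera"].round(4).tolist(),[k for k in f])
E
```

```text
pics
{'time': 0.0, 'joints': array([-7.54071741e+01,  1.26751858e+01,  8.75249779e+01, -8.96014878e-05,
        7.99090221e+01, -7.22503053e+00]), 'dq': array([-0.05746489,  0.02405453, -0.08925319,  0.022358  ,  0.08265989,
       -0.03553043]), 'tau': array([-2.40622148e-04, -4.94602668e+01, -3.87380111e+01,  7.00671645e-02,
        5.71421825e-02, -1.52048638e-04]), 'eef_pos': array([ 0.23212718, -0.57964084,  0.22144512]), 'tool_rot': array([-1.79891670e+02, -1.36444289e-02,  2.18178593e+01]), 'ft_force': array([ 0.60747261, -0.08649861, -0.41890977]), 'torque': array([ 0.01402675, -0.01021217, -0.02841473]), 'grip_width': 0.08717643294416179}
0.0187
scene 43.10592262795757 255.4708576444514 183.60968785231128 [[-0.585, -0.451, 0.6741, 1.6377], [0.811, -0.3165, 0.4921, 0.7968], [-0.0086, 0.8345, 0.5509, 0.9639], [0.0, 0.0, 0.0, 1.0]] ['color', 'vfov', 'cx', 'cy', 'world_from_camera']
top 56.42486070224492 256.70254010830996 189.52492313674963 [[-0.0105, 0.9931, -0.117, 0.4164], [-0.9999, -0.0107, -0.0011, 0.0153], [-0.0023, 0.117, 0.9931, 1.1392], [0.0, 0.0, 0.0, 1.0]] ['color', 'vfov', 'cx', 'cy', 'world_from_camera']
```

View pics/top0.png

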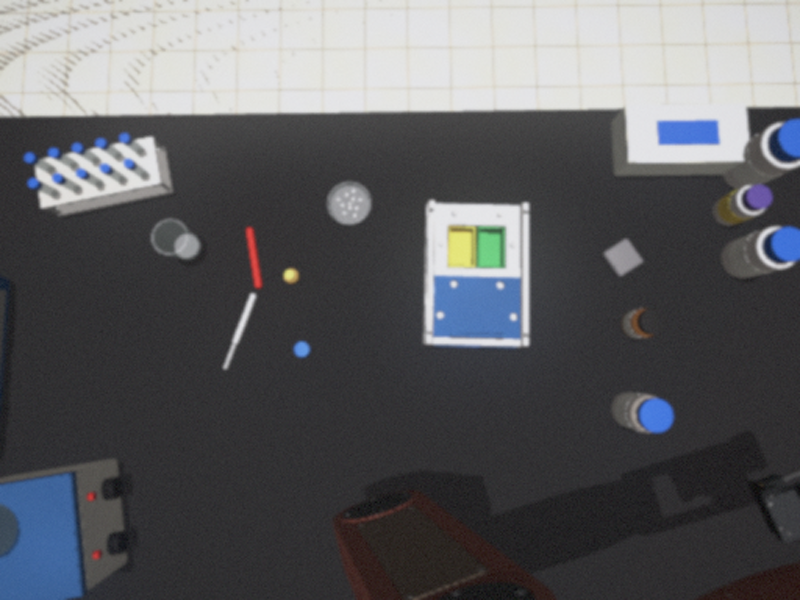

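View pics/scene0.png

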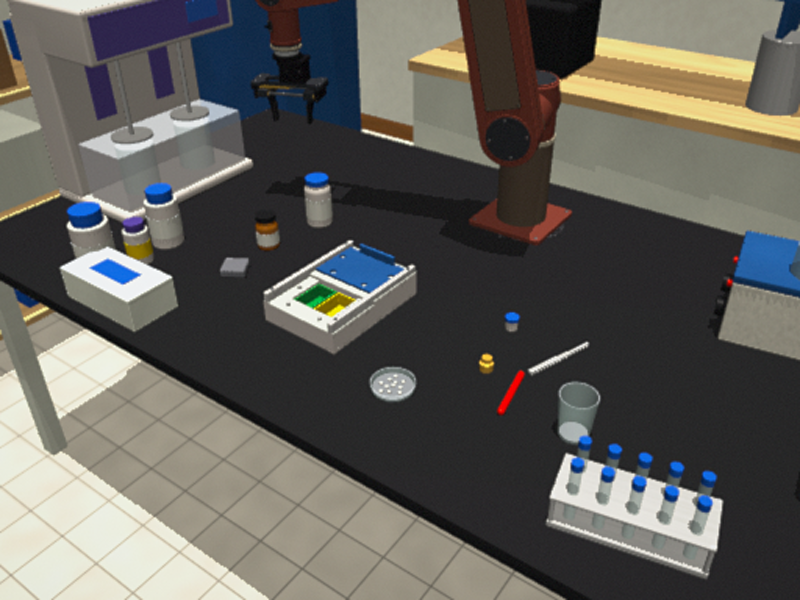

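The pictures show the box upright at about (477,273) in the top view, with the yellow tray at (460,247), the green tray at (490,248) and the cover on the near deck. The weight is at (291,276) and the pot at (302,349). The bystanders are clear of these, though the marker and forceps are 30–40 px left of the weight.

```bash
cat > h.py <<'E'
import numpy as np,cv2
from cell import manip
def load(n): return np.load(f"pics/{n}.npy",allow_pickle=True).item()
def ray(f,u,v):
    h=f["color"].shape[0]; F=h/2/np.tan(np.radians(f["vfov"]/2))
    M=np.array(f["world_from_camera"]); return M[:3,3],M[:3,:3]@np.array([(u-f["cx"])/F,-(v-f["cy"])/F,-1])
def w(f,u,v,z):
    o,d=ray(f,u,v); return o+d*(z-o[2])/d[2]
def px(f,p):
    h=f["color"].shape[0]; F=h/2/np.tan(np.radians(f["vfov"]/2)); M=np.array(f["world_from_camera"])
    c=M[:3,:3].T@(np.array(p)-M[:3,3]); return np.array([f["cx"]-F*c[0]/c[2],f["cy"]+F*c[1]/c[2]])
def blobs(f,lo,hi,roi=None,amin=15):
    m=cv2.inRange(cv2.cvtColor(f["color"],cv2.COLOR_RGB2HSV),np.array(lo),np.array(hi))
    if roi: k=np.zeros_like(m);x0,y0,x1,y1=roi;k[y0:y1,x0:x1]=1;m=m*k
    n,l,s,c=cv2.connectedComponentsWithStats(m)
    return [(s[i,4],c[i],l==i) for i in range(1,n) if s[i,4]>=amin]
E
python3 - <<'E'
from h import *
t=load("top0");s=load("scene0")
roi={"top0":(160,150,350,240),"scene0":(160,140,350,250)}
for n,f in(("top0",t),("scene0",s)):
    for name,lo,hi,z in(("brass",(14,90,60),(32,255,255),.028 if n=="top0" else .02),("blue",(100,120,60),(125,255,255),.030),("green",(45,100,50),(85,255,255),.046)):
        for a,c,m in blobs(f,lo,hi,roi[n]):
            r=cv2.minAreaRect(np.argwhere(m)[:,::-1].astype(np.float32))
            q=cv2.boxPoints(r)
            print(n,name,a,c.round(1),w(f,*c,z).round(4))
            if a>100: print("   corners",[tuple(w(f,*p,.064 if name=="blue" else .046)[:2].round(4)) for p in q])
# white box mask
    x=roi[n]; 
    for a,c,m in blobs(f,(0,0,130),(179,60,255),(265,125,345,225) if n=="top0" else (165,150,270,230),60):
        r=cv2.minAreaRect(np.argwhere(m)[:,::-1].astype(np.float32)); print(n,"white",a,c,r,[tuple(w(f,*p,.073)[:2].round(4)) for p in cv2.boxPoints(r)])
g=t["color"][120:235,180:350,::-1];cv2.imwrite("pics/crop1.png",cv2.resize(g,None,fx=4.7,fy=4.7,interpolation=cv2.INTER_CUBIC))
g=s["color"][145:245,160:360,::-1];cv2.imwrite("pics/crop2.png",cv2.resize(g,None,fx=4,fy=4,interpolation=cv2.INTER_CUBIC))
E
```

```text
top0 brass 347 [295.1 159.7] [ 0.6408 -0.1057  0.028 ]
   corners [(np.float64(0.6682), np.float64(-0.0792)), (np.float64(0.6676), np.float64(-0.129)), (np.float64(0.6045), np.float64(-0.1274)), (np.float64(0.6051), np.float64(-0.0779))]
top0 brass 91 [186.  176.1] [0.5922 0.2382 0.028 ]
top0 blue 1818 [305.  196.8] [ 0.5226 -0.1335  0.03  ]
   corners [(np.float64(0.5776), np.float64(-0.0485)), (np.float64(0.5759), np.float64(-0.2124)), (np.float64(0.4638), np.float64(-0.2085)), (np.float64(0.4655), np.float64(-0.0466))]
top0 blue 96 [192.8 223.1] [0.4448 0.215  0.03  ]
top0 green 327 [313.4 159.8] [ 0.6363 -0.1606  0.046 ]
   corners [(np.float64(0.6676), np.float64(-0.1353)), (np.float64(0.667), np.float64(-0.1851)), (np.float64(0.6039), np.float64(-0.1831)), (np.float64(0.6044), np.float64(-0.1336))]
top0 white 3052 [305.23492792 166.40432503] ((304.9910888671875, 175.0252685546875), (67.53266906738281, 93.1222152709961), 0.9710219502449036) [(np.float64(0.4475), np.float64(-0.0233)), (np.float64(0.7315), np.float64(-0.0324)), (np.float64(0.7256), np.float64(-0.2389)), (np.float6
[... 1086 characters left out ...]
loat64(-0.1229)), (np.float64(0.7106), np.float64(-0.1297))]
scene0 white 188 [196.18617021 171.13829787] ((196.8717498779297, 170.78814697265625), (3.1068153381347656, 65.51329803466797), 58.81502914428711) [(np.float64(0.7275), np.float64(-0.2257)), (np.float64(0.4453), np.float64(-0.2155)), (np.float64(0.4571), np.float64(-0.1984)), (np.float64(0.7358), np.float64(-0.2103))]
scene0 white 957 [207.72413793 191.15256008] ((218.45086669921875, 182.87872314453125), (37.21489334106445, 89.61663055419922), 55.40770721435547) [(np.float64(0.7497), np.float64(-0.1907)), (np.float64(0.3377), np.float64(-0.2008)), (np.float64(0.4721), np.float64(-0.0092)), (np.float64(0.8301), np.float64(-0.0266))]
```

View pics/crop1.png

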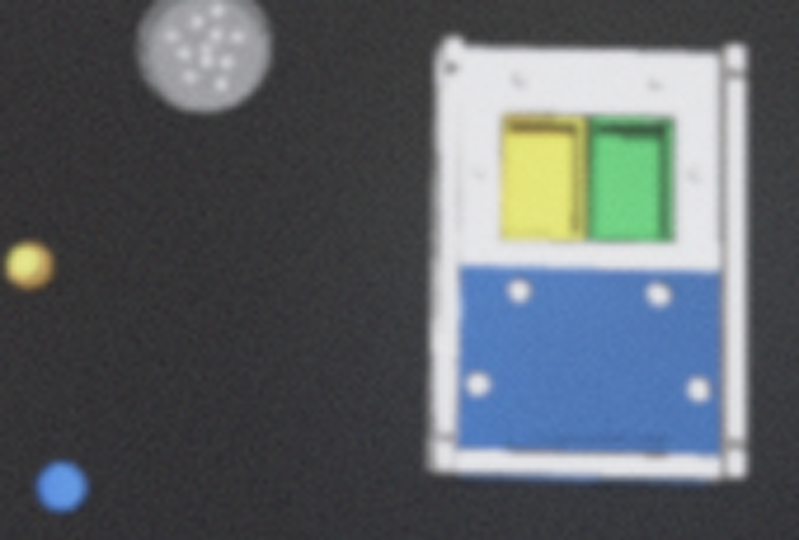

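```bash
python3 - <<'E'
from h import *
t=load("top0");s=load("scene0")
cv=lambda X,Y:(180+(X+.5)/4.7-.5,120+(Y+.5)/4.7-.5)
def fit(P,M,name):
    A,_=cv2.estimateAffinePartial2D(np.float64(M),np.float64(P)); sc=np.hypot(A[0,0],A[1,0]);th=np.arctan2(A[1,0],A[0,0])
    R=np.array([[np.cos(th),-np.sin(th)],[np.sin(th),np.cos(th)]]);c=np.mean(P,0)-R@np.mean(M,0)
    print(name,"scale",sc.round(4),"yaw",np.degrees(th).round(2),"pos",c.round(4),"res",(np.array(P)-(np.array(M)@R.T+c)).round(4).tolist());return c,th
g=lambda pts,z:[w(t,*cv(*p),z)[:2] for p in pts]
fit(g([(518,80),(655,85),(478,174),(693,176)],.058),[(.119,.045),(.119,-.045),(.058,.071),(.058,-.071)],"box pins")
fit(g([(500,115),(676,115),(500,241),(676,241)],.047),[(.097,.057),(.097,-.057),(.013,.057),(.013,-.057)],"box trays")
fit(g([(518,291),(658,294),(478,384),(698,389)],.061),[(.044,.045),(.044,-.045),(-.017,.071),(-.017,-.071)],"cover holes")
fit(g([(460,265),(720,270),(458,447),(719,454)],.064),[(.06,.084),(.06,-.084),(-.06,.084),(-.06,-.084)],"cover corners")
for n,a,b in(("w",(186.,176.1),(311.1,232.3)),("p",(192.8,223.1),(327.4,202.8))):
    o1,d1=ray(t,*a);o2,d2=ray(s,*b)
    k=np.linalg.lstsq(np.c_[d1,-d2],o2-o1,rcond=None)[0];print(n,(o1+k[0]*d1).round(4),(o2+k[1]*d2).round(4), w(t,*a,.024).round(4),w(s,*b,.026).round(4))
E
```

```text
box pins scale 0.9981 yaw -1.74 pos [ 0.5859 -0.129 ] res [[0.0013, -0.0002], [-0.0003, -0.0003], [-0.0012, -0.0005], [0.0002, 0.0009]]
box trays scale 1.0156 yaw -0.93 pos [ 0.5889 -0.1327] res [[0.0001, 0.0009], [0.0006, -0.0018], [-0.0006, 0.0013], [-0.0, -0.0004]]
cover holes scale 0.9985 yaw -1.82 pos [ 0.5214 -0.1285] res [[0.0, 0.0004], [-0.0, -0.0001], [0.0001, -0.0005], [-0.0001, 0.0002]]
cover corners scale 0.9914 yaw -1.95 pos [ 0.5223 -0.129 ] res [[-0.0013, -0.0], [-0.0006, 0.0], [0.0012, -0.0008], [0.0007, 0.0008]]
w [0.5951 0.2419 0.0096] [0.5931 0.245  0.0099] [0.5928 0.239  0.024 ] [0.6107 0.2543 0.026 ]
p [0.445  0.2162 0.0228] [0.4435 0.2187 0.0232] [0.445 0.216 0.024] [0.447  0.2205 0.026 ]
```

```bash
python3 - <<'E'
from h import *
g=np.load("pics/scene0.npy",allow_pickle=True).item()["color"][145:245,160:360,::-1]
cv2.imwrite("pics/crop2.png",cv2.resize(g,None,fx=4,fy=4,interpolation=cv2.INTER_CUBIC))
E
```

```text
(no output)
```

View pics/crop2.png

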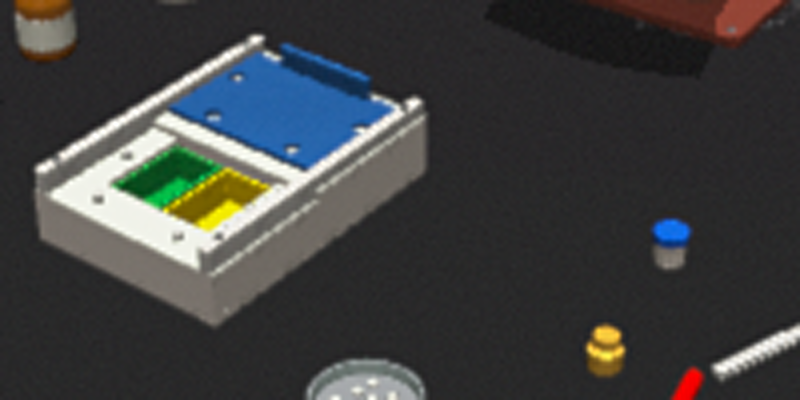

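The scene crop shows the weight at (605,350), the pot at (671,243), green as the far tray, and the rib on the cover's near edge at (325,70). Both views agree, so next I'm working out the first move.

```bash
cat > go.py <<'E'
import sys
from h import *
from scipy.spatial.transform import Rotation as R
def go(x,y,z,yaw):
    s=manip.observe();r=R.from_euler("xyz",s["tool_rot"],degrees=True).as_matrix()
    d=r.T@(np.array([x,y,z])-s["eef_pos"]); a=-(yaw-s["tool_rot"][2]);a=(a+180)%360-180
    print("t",round(s["time"],2),"pos",s["eef_pos"].round(4),"rot",s["tool_rot"].round(2),"F",s["ft_force"].round(2),"w",round(s["grip_width"],4),"-> cm",(d*100).round(2),"rad",round(np.radians(a),3))
if __name__=="__main__": go(*map(float,sys.argv[1:]))
E
python3 go.py .593 .242 .16 88.2
```

```text
t 0.1 pos [ 0.2322 -0.5797  0.2215] rot [-1.799e+02 -2.000e-02  2.182e+01] F [0.52 0.02 0.05] w 0.0868 -> cm [ 64.04 -62.86   6.28] rad -1.159
```

```bash
python3 -m pendant '[[[64,-62.8,-2,-1.159],[64,-62.8,-2,-1.159],[64,-62.8,-2,-1.159],[64,-62.8,-2,-1.159],[64,-62.8,-2,-1.159],[64,-62.8,-2,-1.159],[64,-62.8,-2,-1.159],[64,-62.8,-2,-1.159],[64,-62.8,-2,-1.159],[64,-62.8,-2,-1.159],[64,-62.8,-2,-1.159],[64,-62.8,-2,-1.159]]]' 1 20; python3 go.py .593 .242 .16 88.2
```

```text
time: 1.6
eef_pos: [0.5343, 0.1083, 0.2391]
tool_rot: [-180.0, 0.0, 88.2]
ft_force: [1.4, -0.8, 0.4]
grip_width: 0.087
t 1.6 pos [0.5343 0.1083 0.2391] rot [-1.800e+02  2.000e-02  8.824e+01] F [ 1.42 -0.79  0.43] w 0.087 -> cm [13.55  5.46  7.9 ] rad 0.001
```

```bash
python3 -m pendant '[[[12.5,5,7.9,0],[12.5,5,7.9,0],[12.5,5,7.9,0],[12.5,5,7.9,0],[12.5,5,7.9,0]]]'; python3 - <<'E'
from go import *
go(.593,.242,.003,88.2)
f=manip.grab_frame("wrist");np.save("pics/w1.npy",f,allow_pickle=True)
cv2.imwrite("pics/w1.png",f["color"][:,:,::-1]);print(f["vfov"],f["cx"],f["cy"])
E
```

```text
time: 2.22
eef_pos: [0.5876, 0.229, 0.1604]
tool_rot: [-180.0, 0.0, 88.2]
ft_force: [-0.4, 0.1, 0.4]
grip_width: 0.0874
t 2.23 pos [0.5876 0.229  0.1604] rot [-1.7998e+02  3.0000e-02  8.8220e+01] F [-0.35  0.06  0.45] w 0.0874 -> cm [ 1.32  0.5  15.73] rad 0.0
65.70646984690485 251.74403763612952 192.8344034780368
```

View pics/w1.png

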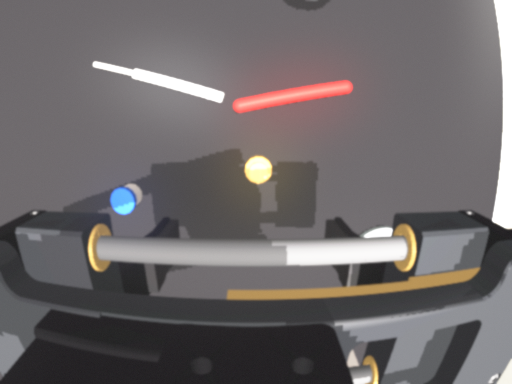

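The wrist view shows the weight at (258,170) and the pot's cap at (123,200). I'll locate both through the fisheye model.

```bash
cat >> h.py <<'E'
def wf(f,u,v,z):
    h=f["color"].shape[0]; F=h/2/np.tan(np.radians(f["vfov"]/2)); M=np.array(f["world_from_camera"])
    a,b=u-f["cx"],v-f["cy"]; r=np.hypot(a,b)+1e-9; t=r/F
    d=M[:3,:3]@np.array([a/r*np.sin(t),-b/r*np.sin(t),-np.cos(t)]); o=M[:3,3]; return o+d*(z-o[2])/d[2]
E
python3 - <<'E'
from h import *
f=load("w1");print(f["world_from_camera"][:3,3])
for a,c,m in blobs(f,(12,110,110),(32,255,255),(200,120,320,215)): print("w",a,c.round(1),wf(f,*c,.02).round(4),wf(f,*c,.028).round(4))
for a,c,m in blobs(f,(100,140,90),(125,255,255),(80,160,170,215)): print("p",a,c.round(1),wf(f,*c,.03).round(4))
E
```

```text
[0.59101998 0.29514727 0.32306947]
w 71 [251.2 168.7] [0.5889 0.2441 0.02  ] [0.589  0.2455 0.028 ]
w 30 [268.4 175.1] [0.6066 0.2368 0.02  ] [0.6062 0.2383 0.028 ]
p 386 [121.6 197.1] [0.4467 0.2206 0.03  ]
```

```bash
python3 -m pendant '[[[1.3,0.7,5,0],[1.3,0.7,10,0],[1.3,0.7,13.5,0],[1.3,0.7,15,0],[1.3,0.7,15.5,0],[1.3,0.7,15.5,0],[1.3,0.7,15.5,0]]]';  python3 go.py .595 .242 .004 88.2
```

```text
time: 3.15
eef_pos: [0.5967, 0.2427, 0.0073]
tool_rot: [179.8, -0.1, 88.2]
ft_force: [0.4, 0.3, -0.2]
grip_width: 0.0868
t 3.15 pos [0.5967 0.2427 0.0073] rot [ 1.7983e+02 -5.0000e-02  8.8220e+01] F [ 0.36  0.34 -0.18] w 0.0868 -> cm [-0.08 -0.16  0.33] rad 0.0
```

```bash
python3 -m pendant '[[[0,-0.1,0.2,0],[0,-0.1,0.2,0],[0,-0.1,0.2,0],[0,-0.1,0.2,0],[0,-0.1,0.2,0],[0,-0.1,0.2,0]]]' 0 20;  python3 go.py .644 -.101 .16 88.2
```

```text
time: 3.9
eef_pos: [0.5942, 0.2424, 0.0032]
tool_rot: [-180.0, 0.0, 88.2]
ft_force: [0.5, -0.1, 0.2]
grip_width: 0.035
t 3.9 pos [0.5942 0.2424 0.0032] rot [-180.      0.     88.22] F [ 0.51 -0.13  0.21] w 0.035 -> cm [-34.17   6.04 -15.68] rad 0.0
```

```bash
python3 -m pendant '[[[0,0,0,0],[0,0,0,0],[0,0,0,0],[0,0,-3,0],[0,0,-8,0],[0,0,-13,0],[0,0,-13,0]]]';  python3 go.py .642 -.1012 .14 88.2
```

```text
time: 4.78
eef_pos: [0.5977, 0.2435, 0.1392]
tool_rot: [179.4, -0.2, 88.2]
ft_force: [0.0, -0.3, -1.8]
grip_width: 0.0265
t 4.78 pos [0.5977 0.2435 0.1392] rot [ 1.7945e+02 -1.7000e-01  8.8230e+01] F [ 0.02 -0.27 -1.84] w 0.0265 -> cm [-34.31   5.49  -0.13] rad 0.001
```

```bash
python3 -m pendant '[[[-4,0.7,0,0],[-10,1.5,0,0],[-16,2.5,0,0],[-22,3.3,0,0],[-28,4.2,0,0],[-32.5,4.8,0,0],[-34.2,4.8,0,0],[-34.2,4.8,0,0],[-34.2,4.8,0,0],[-34.2,4.8,0,0]]]'; python3 - <<'E'
from go import *
go(.642,-.1012,.018,88.2)
f=manip.grab_frame("wrist");np.save("pics/w2.npy",f,allow_pickle=True)
cv2.imwrite("pics/w2.png",f["color"][:,:,::-1])
E
```

```text
time: 6.02
eef_pos: [0.6315, -0.0991, 0.1331]
tool_rot: [-180.0, -0.0, 88.3]
ft_force: [-0.7, 0.5, -1.5]
grip_width: 0.0273
t 6.03 pos [ 0.6315 -0.0991  0.1331] rot [-1.7998e+02 -2.0000e-02  8.8340e+01] F [-0.67  0.49 -1.54] w 0.0273 -> cm [-0.19  1.06 11.51] rad 0.003
```

View pics/w2.png

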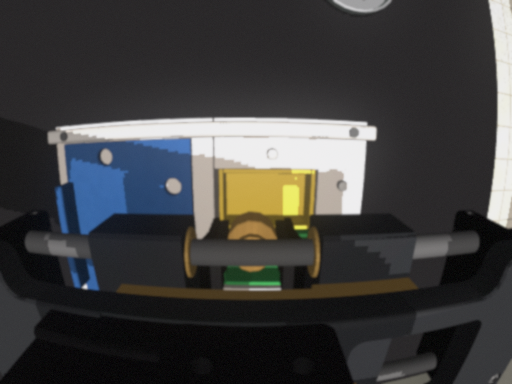

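The wrist view shows the weight held over the yellow tray. The tray's far wall runs (221,171)–(316,171), with pins at (272,154) and (342,186), the left rail, and cover holes at (106,157) and (173,186).

```bash
python3 - <<'E'
from h import *
f=load("w2")
th=np.radians(-1.8);R=np.array([[np.cos(th),-np.sin(th)],[np.sin(th),np.cos(th)]])
for n,u,v,z,b in(("pin",272,154,.058,(.058,.071)),("pin",342,186,.058,(.119,.045)),("trayL",221,172,.046,(.013,.057)),("trayR",316,171,.046,(.097,.057)),("railend",374,129,.073,(.14,.093)),("hole",106,157,.062,None),("hole",173,186,.062,None)):
    p=wf(f,u,v,z)[:2];print(n,p.round(4),"box origin",(p-R@np.array(b)).round(4) if b else "")
E
```

```text
pin [ 0.6503 -0.0615] box origin [ 0.5901 -0.1306]
pin [ 0.7096 -0.0895] box origin [ 0.5893 -0.1307]
trayL [ 0.6072 -0.077 ] box origin [ 0.5924 -0.1336]
trayR [ 0.6892 -0.0784] box origin [ 0.5904 -0.1323]
railend [ 0.731  -0.0404] box origin [ 0.5881 -0.129 ]
hole [ 0.5089 -0.0567] box origin 
hole [ 0.5683 -0.0844] box origin
```

```bash
python3 -m pendant '[[[-0.3,1.3,1,0],[-0.3,1.3,4,0],[-0.3,1.3,7,0],[-0.3,1.3,9,0],[-0.3,1.3,10.3,0],[-0.3,1.3,11,0],[-0.3,1.3,11,0],[-0.3,1.3,11,0]]]';  python3 go.py .6445 -.1025 .018 88.2
```

```text
time: 7.08
eef_pos: [0.6453, -0.1046, 0.0244]
tool_rot: [179.9, 0.0, 88.2]
ft_force: [0.3, -0.8, -1.2]
grip_width: 0.0271
t 7.08 pos [ 0.6453 -0.1046  0.0244] rot [1.799e+02 2.000e-02 8.822e+01] F [ 0.26 -0.79 -1.23] w 0.0271 -> cm [ 0.2  -0.09  0.64] rad 0.0
```

```bash
python3 -m pendant '[[[0.1,0,0.3,0],[0.2,0,0.6,0],[0.2,0,0.6,0],[0.2,0,0.6,0]]]';  python3 go.py .6445 -.1025 .018 88.2
```

```text
time: 7.58
eef_pos: [0.6445, -0.1022, 0.0173]
tool_rot: [-180.0, -0.0, 88.2]
ft_force: [0.7, -0.0, -0.7]
grip_width: 0.0269
t 7.58 pos [ 0.6445 -0.1022  0.0173] rot [-180.     -0.     88.23] F [ 0.66 -0.02 -0.71] w 0.0269 -> cm [-0.03 -0.   -0.07] rad 0.0
```

```bash
python3 -m pendant '[[[0,0,0.1,0],[0,0,0.1,0],[0,0,0.1,0],[0,0,0.1,0],[0,0,-1,0],[0,0,-3,0],[0,0,-6,0],[0,0,-11,0],[0,0,-13,0],[0,0,-13,0]]]' 0.44;  python3 go.py .4457 .2185 .16 88.2
```

```text
time: 8.82
eef_pos: [0.6462, -0.1027, 0.1504]
tool_rot: [179.7, 0.1, 88.2]
ft_force: [0.5, -0.4, -0.1]
grip_width: 0.0385
t 8.82 pos [ 0.6462 -0.1027  0.1504] rot [1.7971e+02 7.0000e-02 8.8230e+01] F [ 0.53 -0.36 -0.12] w 0.0385 -> cm [ 31.48 -21.02  -1.11] rad 0.0
```

```bash
python3 -m pendant '[[[5,-3.3,-1,0],[10,-6.7,-1,0],[15,-10,-1,0],[20,-13.3,-1,0],[25,-16.7,-1,0],[30,-19.5,0,0],[31.4,-20.8,4,0],[31.4,-20.8,6,0],[31.4,-20.8,6,0],[31.4,-20.8,6,0]]]' 0.7;  python3 - <<'E'
from go import *
go(.4457,.2185,.004,88.2)
f=manip.grab_frame("wrist");np.save("pics/w3.npy",f,allow_pickle=True)
for a,c,m in blobs(f,(100,140,90),(125,255,255),(180,100,330,230)): print("p",a,c.round(1),wf(f,*c,.03).round(4))
E
```

```text
time: 10.07
eef_pos: [0.4464, 0.2178, 0.0872]
tool_rot: [-180.0, 0.0, 88.2]
ft_force: [0.1, -0.2, -0.5]
grip_width: 0.0609
t 10.07 pos [0.4464 0.2178 0.0872] rot [-1.7997e+02  1.0000e-02  8.8200e+01] F [ 0.14 -0.23 -0.47] w 0.0609 -> cm [ 0.07 -0.07  8.32] rad 0.0
p 54 [254.7 192.3] [0.4504 0.2285 0.03  ]
p 80 [244.1 213.8] [0.4417 0.2115 0.03  ]
```

```bash
python3 -m pendant '[[[0.1,0,4,0],[0.1,0,7,0],[0.1,0,8,0],[0.1,0,8.2,0],[0.1,0,8.2,0],[0.1,0,8.2,0],[0.1,0,8.2,0]]]';python3 -m pendant '[[[0,0,0,0],[0,0,0,0],[0,0,0,0],[0,0,0,0],[0,0,0,0],[0,0,0,0]]]' 0 10;  python3 go.py .6445 -.1595 .018 88.2
```

```text
time: 11.0
eef_pos: [0.447, 0.2192, 0.0061]
tool_rot: [179.9, -0.0, 88.2]
ft_force: [0.5, 0.4, 0.4]
grip_width: 0.0607
time: 11.75
eef_pos: [0.4463, 0.219, 0.0052]
tool_rot: [-180.0, 0.0, 88.2]
ft_force: [0.0, -0.1, 0.3]
grip_width: 0.0295
t 11.75 pos [0.4463 0.219  0.0052] rot [-179.99    0.     88.22] F [ 0.04 -0.15  0.3 ] w 0.0295 -> cm [-37.22  20.98  -1.28] rad 0.0
```

```bash
python3 -m pendant '[[[0,0,-2,0],[0,0,-6,0],[-3,1.7,-11,0],[-8,4.5,-13.5,0],[-13,7.3,-13.5,0],[-18,10,-13.5,0],[-23,12.8,-13.5,0],[-28,15.6,-13.5,0],[-33,18.4,-13.5,0],[-36.2,20.2,-13.5,0],[-37.4,20.8,-13,0],[-37.4,20.8,-12,0]]]';  python3 go.py .6426 -.1615 .02 88.2
```

```text
time: 13.25
eef_pos: [0.6427, -0.1615, 0.1247]
tool_rot: [180.0, -0.0, 88.2]
ft_force: [0.1, 0.3, 0.2]
grip_width: 0.029
t 13.25 pos [ 0.6427 -0.1615  0.1247] rot [ 1.800e+02 -2.000e-02  8.818e+01] F [0.12 0.35 0.18] w 0.029 -> cm [-1.000e-02 -1.000e-02  1.047e+01] rad -0.0
```

```bash
python3 -m pendant '[[[0,0,2,0],[0,0,4.5,0],[0,0,7,0],[0,0,9,0],[0,0,10,0],[0,0,10.4,0],[0,0,10.5,0],[0,0,10.5,0],[0,0,10.5,0]]]';  python3 go.py .6426 -.1615 .0195 88.2
```

```text
time: 14.38
eef_pos: [0.6432, -0.1616, 0.0211]
tool_rot: [179.9, 0.0, 88.2]
ft_force: [0.3, 0.7, -0.6]
grip_width: 0.0293
t 14.38 pos [ 0.6432 -0.1616  0.0211] rot [1.7993e+02 2.0000e-02 8.8220e+01] F [ 0.31  0.69 -0.58] w 0.0293 -> cm [ 0.   -0.07  0.16] rad 0.0
```

```bash
python3 -m pendant '[[[0,0,0.1,0],[0,0,0.1,0],[0,0,0.1,0],[0,0,0.1,0],[0,0,-1,0],[0,0,-3,0],[0,0,-6,0],[0,0,-11,0],[0,0,-13,0],[0,0,-13,0]]]' 0.44;  python3 go.py .43 -.1255 .15 88.2;python3 - <<'E'
from h import *
f=manip.grab_frame("scene");np.save("pics/s2.npy",f,allow_pickle=True)
g=f["color"][140:230,150:290,::-1];cv2.imwrite("pics/s2.png",cv2.resize(g,None,fx=4,fy=4,interpolation=cv2.INTER_CUBIC))
E
```

```text
time: 15.62
eef_pos: [0.6443, -0.1618, 0.1535]
tool_rot: [179.7, 0.1, 88.2]
ft_force: [0.1, 1.0, 0.0]
grip_width: 0.0386
t 15.62 pos [ 0.6443 -0.1618  0.1535] rot [1.7971e+02 1.0000e-01 8.8220e+01] F [0.14 0.95 0.03] w 0.0386 -> cm [  2.97 -21.53   0.23] rad 0.0
```

View pics/s2.png

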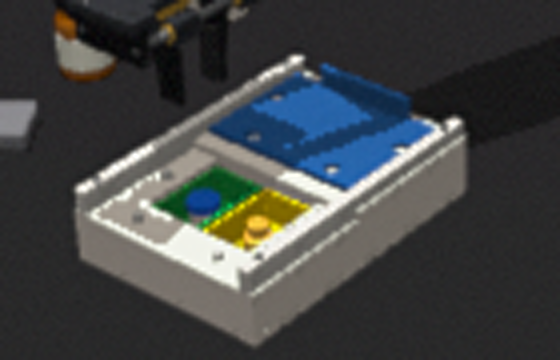

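The pot (203,203) stands in the green tray and the weight (257,228) in the yellow, both upright. Next I'm going behind the rib with the fingers shut.

```bash
python3 -m pendant '[[[0.7,-5,0,0],[1.4,-10,0,0],[2.1,-15,0,0],[2.8,-20,0,0],[3,-21.4,0,0],[3,-21.4,0,0],[3,-21.4,3,0],[3,-21.4,6,0],[3,-21.4,8,0],[3,-21.4,8.7,0],[3,-21.4,8.7,0],[3,-21.4,8.7,0]]]' 0;  python3 - <<'E'
from go import *
go(.46,-.1255,.067,88.2)
f=manip.grab_frame("wrist");np.save("pics/w4.npy",f,allow_pickle=True)
cv2.imwrite("pics/w4.png",f["color"][:,:,::-1])
E
```

```text
time: 17.18
eef_pos: [0.4308, -0.1251, 0.0641]
tool_rot: [179.9, 0.0, 88.2]
ft_force: [0.0, -0.1, 0.6]
grip_width: 0.0006
t 17.18 pos [ 0.4308 -0.1251  0.0641] rot [1.7992e+02 4.0000e-02 8.8230e+01] F [ 0.05 -0.14  0.61] w 0.0006 -> cm [ 0.05  2.92 -0.28] rad 0.0
```

View pics/w4.png

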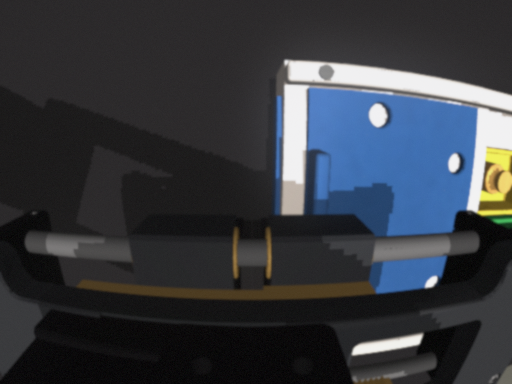

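The wrist view shows the shut fingers at (250,250) about 20 mm clear behind the rib (322,180). Pushing now.

```bash
python3 -m pendant '[[[0,1,0.1,0],[0,1.8,0.1,0],[0,2.6,0.1,0],[0,3.6,0.1,0],[0,4.8,0.1,0],[0,6,0.1,0],[0,7.2,0.1,0],[0,8.4,0.1,0],[0,9.6,0.1,0],[0,10.8,0.1,0],[0,12,0.1,0],[0,12.5,0.1,0]]]';  python3 - <<'E'
from go import *
go(.588,-.130,.064,88.2)
f=manip.grab_frame("wrist");np.save("pics/w5.npy",f,allow_pickle=True)
cv2.imwrite("pics/w5.png",f["color"][:,:,::-1])
E
```

```text
time: 18.73
eef_pos: [0.5546, -0.1286, 0.0625]
tool_rot: [-179.9, 0.0, 88.2]
ft_force: [-8.8, -0.8, 10.0]
grip_width: 0.0007
t 18.73 pos [ 0.5546 -0.1286  0.0625] rot [-179.88    0.     88.25] F [-8.82 -0.79  9.97] w 0.0007 -> cm [-0.04  3.34 -0.16] rad 0.001
```

View pics/w5.png

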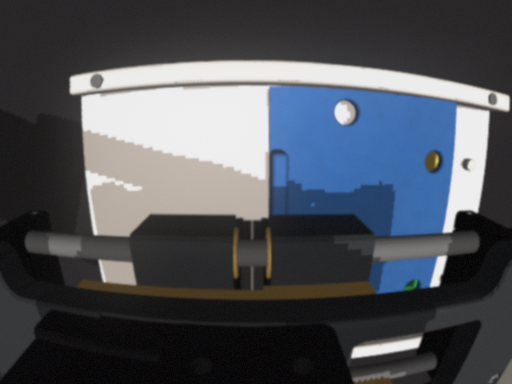

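The cover is advancing squarely: its near edge is at column 268 and its hole at (345,112). The tool feels 10 N upward, so I'll lift 1 mm and go on more slowly.

```bash
python3 -m pendant '[[[0,0.2,-0.15,0],[0,0.5,-0.15,0],[0,0.8,-0.15,0],[0,1.1,-0.15,0],[0,1.4,-0.15,0],[0,1.7,-0.15,0],[0,2,-0.15,0],[0,2.2,-0.15,0]]]';  python3 go.py .588 -.130 .064 88.2
```

```text
time: 19.77
eef_pos: [0.5744, -0.129, 0.0633]
tool_rot: [-179.7, -0.0, 88.2]
ft_force: [-9.9, -0.5, 5.1]
grip_width: 0.0004
t 19.77 pos [ 0.5744 -0.129   0.0633] rot [-1.7967e+02 -3.0000e-02  8.8240e+01] F [-9.89 -0.45  5.11] w 0.0004 -> cm [-0.06  1.36 -0.08] rad 0.001
```

```bash
python3 -m pendant '[[[0,0.2,-0.1,0],[0,0.4,-0.1,0],[0,0.6,-0.1,0],[0,0.8,-0.1,0],[0,1,-0.1,0],[0,1,-0.1,0]]]';  python3 - <<'E'
from go import *
go(.588,-.130,.064,88.2)
f=manip.grab_frame("wrist");np.save("pics/w6.npy",f,allow_pickle=True)
cv2.imwrite("pics/w6.png",f["color"][:,:,::-1])
E
```

```text
time: 20.52
eef_pos: [0.587, -0.1296, 0.0649]
tool_rot: [180.0, 0.0, 88.2]
ft_force: [-1.6, -0.6, 0.1]
grip_width: 0.0002
t 20.52 pos [ 0.587  -0.1296  0.0649] rot [1.7997e+02 1.0000e-02 8.8220e+01] F [-1.56 -0.64  0.09] w 0.0002 -> cm [-0.04  0.1   0.09] rad 0.0
```

View pics/w6.png

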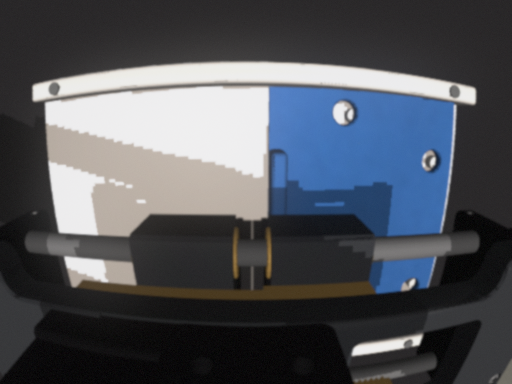

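Pins now show in the holes at (344,112) and (430,160), almost in line. I'll creep on and watch the force.

```bash
python3 -m pendant '[[[0,0.1,0,0],[0,0.2,0,0],[0,0.3,0,0],[0,0.3,0,0],[0,0.3,0,0]]]';  python3 - <<'E'
from go import *
go(.588,-.130,.064,88.2)
F=[]
for n in("wrist","scene"):
    f=manip.grab_frame(n);np.save(f"pics/{n}7.npy",f,allow_pickle=True);F.append(f["color"])
a=cv2.resize(F[0][80:210,250:480,::-1],(690,390));b=cv2.resize(F[1][145:230,165:280,::-1],(280,207),interpolation=cv2.INTER_CUBIC)
c=np.zeros((600,700,3),np.uint8);c[:390,:690]=a;c[390:597,:280]=b;cv2.imwrite("pics/c7.png",c)
E
```

```text
time: 21.2
eef_pos: [0.5898, -0.1297, 0.0647]
tool_rot: [180.0, 0.0, 88.2]
ft_force: [-1.8, -0.8, 0.1]
grip_width: 0.0006
t 21.2 pos [ 0.5898 -0.1297  0.0647] rot [1.7999e+02 1.0000e-02 8.8220e+01] F [-1.83 -0.78  0.05] w 0.0006 -> cm [-0.04 -0.17  0.07] rad 0.0
```

View pics/c7.png

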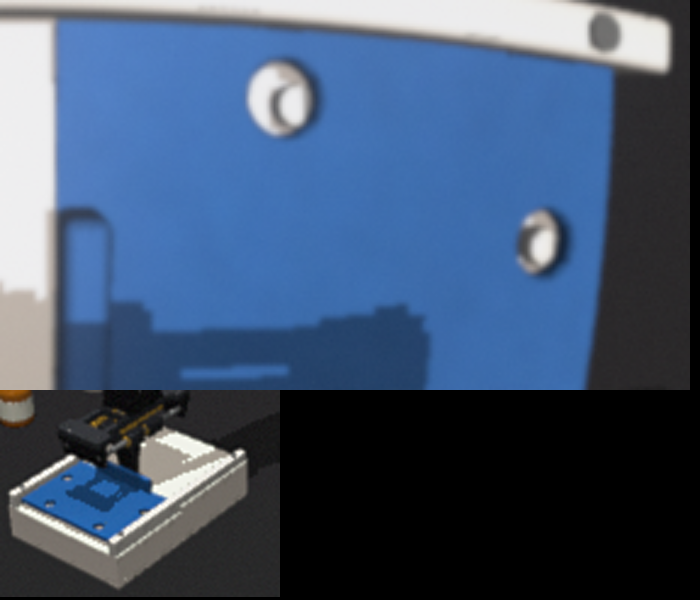

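The pins sit at the +x side of their holes (crop at (290,103) and (545,242)), so the cover is a few mm short. I'll keep creeping and use the force as the signal.

```bash
for i in 1 2; do python3 -m pendant '[[[0,0.1,0,0],[0,0.2,0,0],[0,0.2,0,0],[0,0.2,0,0]]]' | grep -E "pos|force";done; python3 go.py .588 -.130 .064 88.2
```

```text
eef_pos: [0.5922, -0.1296, 0.065]
ft_force: [-0.2, -0.7, -0.1]
eef_pos: [0.5933, -0.1297, 0.0648]
ft_force: [-3.9, 0.3, 4.0]
t 22.3 pos [ 0.5933 -0.1297  0.0648] rot [-1.7995e+02 -1.0000e-02  8.8230e+01] F [-3.95  0.28  3.95] w 0.0006 -> cm [-0.05 -0.52  0.08] rad 0.0
```

```bash
python3 -m pendant '[[[0,-0.5,0,0],[0,-1.5,0,0],[0,-1.5,-2,0],[0,-1.5,-5,0],[0,-1.5,-9,0],[0,-1.5,-9,0],[0,-1.5,-9,0],[0,-1.5,-9,0]]]';  python3 - <<'E'
from go import *
go(.588,-.130,.064,88.2)
for n in("wrist","scene"):
    f=manip.grab_frame(n);np.save(f"pics/{n}8.npy",f,allow_pickle=True)
def holes(f):
    hsv=cv2.cvtColor(f["color"],cv2.COLOR_RGB2HSV);b=cv2.inRange(hsv,np.array((100,120,30)),np.array((125,255,255)))
    cs,h=cv2.findContours(b,cv2.RETR_CCOMP,cv2.CHAIN_APPROX_NONE)
    out=[]
    for c,k in zip(cs,h[0]):
        if k[3]>=0 and 20<cv2.contourArea(c)<1200:
            (x,y),(a,bb),_=cv2.fitEllipse(c) if len(c)>5 else ((0,0),(0,0),0); out.append((round(x,1),round(y,1),round(a,1),round(bb,1)))
    return out
for n in("w4","w5","wrist7","wrist8"):
    f=load(n);H=[q for q in holes(f) if q[1]<320 and q[2]>5]
    for z in(.064,.056): print(n,z,[(q,wf(f,q[0],q[1],z)[:2].round(4).tolist()) for q in H])
for n in("scene0","s2","scene7","scene8"): print(n,holes(load(n)))
E
```

```text
time: 23.3
eef_pos: [0.5779, -0.129, 0.1537]
tool_rot: [-179.9, -0.0, 88.2]
ft_force: [0.7, -0.1, 0.7]
grip_width: 0.0005
t 23.3 pos [ 0.5779 -0.129   0.1537] rot [-1.799e+02 -3.000e-02  8.822e+01] F [ 0.66 -0.15  0.73] w 0.0005 -> cm [-0.07  1.03  8.97] rad 0.0
w4 0.064 [((454.0, 162.6, 15.2, 22.5), [0.5661, -0.0841]), ((378.1, 114.7, 22.1, 26.8), [0.5071, -0.0562])]
w4 0.056 [((454.0, 162.6, 15.2, 22.5), [0.5726, -0.0853]), ((378.1, 114.7, 22.1, 26.8), [0.5107, -0.056])]
w5 0.064 [((431.9, 160.8, 16.2, 22.3), [0.6695, -0.0862]), ((344.7, 112.1, 24.9, 27.5), [0.6096, -0.0589])]
w5 0.056 [((431.9, 160.8, 16.2, 22.3), [0.675, -0.0874]), ((344.7, 112.1, 24.9, 27.5), [0.6121, -0.0587])]
wrist7 0.064 [((429.0, 160.2, 15.9, 23.8), [0.704, -0.0874]), ((343.0, 112.3, 24.5, 27.3), [0.6445, -0.0601])]
wrist7 0.056 [((429.0, 160.2, 15.9, 23.8), [0.7094, -0.0886]), ((343.0, 112.3, 24.5, 27.3), [0.647, -0.0599])]
wrist8 0.064 [((387.9, 146.7, 15.7, 17.6), [0.7047, -0.0873]), ((327.6, 115.4, 17.5, 19.0), [0.6464, -0.0603])]
wrist8 0.056 [((387.9, 146.7, 15.7, 17.6), [0.7086, -0.088]), ((327.6, 115.4, 17.5, 19.0), [0.6485, -0.0602])]
scene0 []
s2 []
scene7 []
scene8 []
```

The hole spacing (66.2 mm at z = 56 mm, 66.3 mm true) says the cover has dropped. I'm using the last picture to confirm.

```bash
python3 - <<'E'
from h import *
a=load("wrist8")["color"][60:260,150:470,::-1];b=load("scene8")["color"][140:235,155:285,::-1];d=load("scene7")["color"][140:235,155:285,::-1]
c=np.zeros((600,800,3),np.uint8);c[:308,:492]=cv2.resize(a,(492,308),interpolation=cv2.INTER_CUBIC);c[308:600,:400]=cv2.resize(b,(400,292),interpolation=cv2.INTER_CUBIC);c[308:600,400:]=cv2.resize(d,(400,292),interpolation=cv2.INTER_CUBIC)
c[:300,500:]=cv2.resize(load("wrist8")["color"][95:165,310:405,::-1],(300,300)) 
cv2.imwrite("pics/c8.png",c)
E
```

```text
(no output)
```

View pics/c8.png

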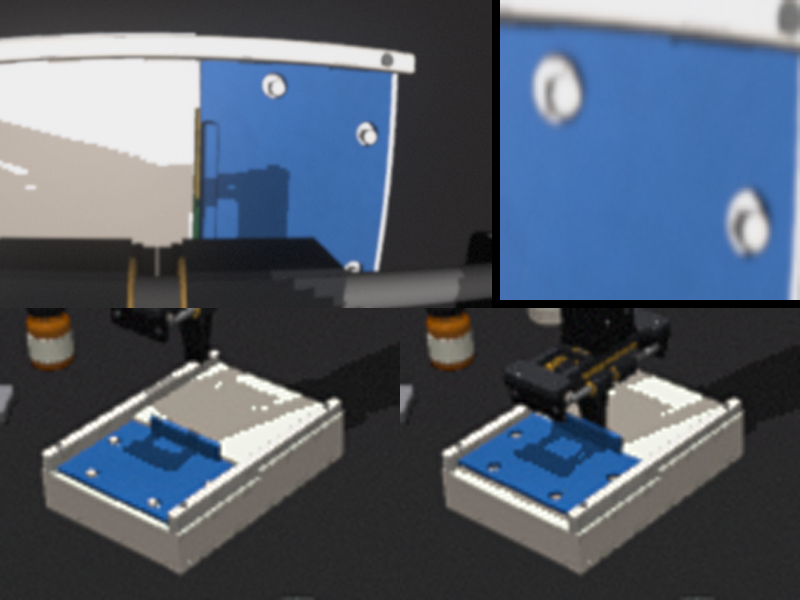

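The view shows pins standing up in the holes, and the tray edge visible in the gap at the cover's near edge (crop column 195), so the edge is past the deck. To check the height I'll touch the rib top: 78 mm if home, 86 mm if not.

```bash
python3 -m pendant '[[[0,2.9,0,0],[0,2.9,3,0],[0,2.9,5,0],[0,2.9,6,0],[0,2.9,6.4,0],[0,2.9,6.4,0]]]' | grep -E "pos|force"; python3 -m pendant '[[[0,0,0.2,0],[0,0,0.4,0],[0,0,0.6,0],[0,0,0.8,0],[0,0,0.8,0],[0,0,0.8,0]]]' | grep -E "pos|force"
```

```text
eef_pos: [0.6078, -0.1303, 0.0911]
ft_force: [0.2, 0.1, -0.2]
eef_pos: [0.6077, -0.1302, 0.0828]
ft_force: [0.6, -1.1, 0.1]
```

```bash
python3 -m pendant '[[[0,0,0.2,0],[0,0,0.3,0],[0,0,0.3,0],[0,0,0.3,0]]]' | grep -E "pos|force"; python3 -m pendant '[[[0,0,0.1,0],[0,0,0.2,0],[0,0,0.3,0],[0,0,0.3,0],[0,0,0.3,0]]]' | grep -E "pos|force"
```

```text
eef_pos: [0.6077, -0.1302, 0.0798]
ft_force: [-0.3, -0.3, -0.3]
eef_pos: [0.6078, -0.1302, 0.0784]
ft_force: [-4.4, 1.6, 9.1]
```

Contact came at 78 mm with 9 N, so the cover is home. I'm lifting off, running one last numeric check and handing in.

```bash
python3 -m pendant '[[[0,0,-2,0],[0,-3,-6,0],[0,-6,-10,0],[0,-9,-12,0],[0,-9,-12,0],[0,-9,-12,0],[0,-9,-12,0],[0,-9,-12,0]]]'; python3 - <<'E'
from h import *
f=manip.grab_frame("top"); g=load("top0")
for n,q in(("before",g),("after",f)):
    a,c,m=max(blobs(q,(100,110,40),(125,255,255),(265,125,345,225)),key=lambda t:t[0])
    print(n,a,[tuple(w(q,*p,.064 if n=="before" else .056)[:2].round(4)) for p in cv2.boxPoints(cv2.minAreaRect(np.argwhere(m)[:,::-1].astype(np.float32)))])
d=cv2.absdiff(cv2.GaussianBlur(f["color"],(5,5),0),cv2.GaussianBlur(g["color"],(5,5),0)).max(2)>60
n,l,s,c=cv2.connectedComponentsWithStats(d.astype(np.uint8));print([(s[i,4],c[i].round().tolist()) for i in range(1,n) if s[i,4]>25])
print(manip.observe()["time"]);manip.close_job()
E
```

```text
time: 27.02
eef_pos: [0.5177, -0.1272, 0.1957]
tool_rot: [-179.9, -0.0, 88.2]
ft_force: [-0.7, 0.5, -0.4]
grip_width: 0.0004
before 1894 [(np.float64(0.4673), np.float64(-0.0453)), (np.float64(0.5811), np.float64(-0.0501)), (np.float64(0.5752), np.float64(-0.2151)), (np.float64(0.4616), np.float64(-0.2083))]
after 982 [(np.float64(0.72), np.float64(-0.0546)), (np.float64(0.7187), np.float64(-0.1725)), (np.float64(0.6085), np.float64(-0.1692)), (np.float64(0.6098), np.float64(-0.0526))]
[(np.int32(8019), [317.0, 201.0]), (np.int32(1114), [355.0, 170.0]), (np.int32(78), [186.0, 176.0]), (np.int32(99), [193.0, 223.0]), (np.int32(8265), [293.0, 334.0]), (np.int32(81), [238.0, 340.0])]
27.075
the job is handed in; nothing more can be done
```

The kit is put away and I handed the job in at 27.1 s of the 64 s allowed; no verdict was reported.

- **Weight and pot:** The brass weight is in the yellow tray and the blue-capped pot is in the green tray. Both were lowered to the tray floor before release, and a picture before the cover went on showed them standing upright.
- **Cover:** I pushed it along by its rib until it dropped.
    - The pins stand up through the holes I could see.
    - Hole spacing in the wrist picture fits the lowered height: 66.2 mm against 66.3 mm true, and those holes are within about 1 mm of their home position.
    - A light touch found the rib top at 78 mm, as it should be when home. Raised, it would be at 86 mm.
- **Weak points:**
    - The two cameras put the box about 2–3 mm apart, so I used a compromise position.
    - While pushing, the tool felt about 10 N backwards and 10 N upwards at one point. It eased after I lifted the tool about 1 mm.
    - The final top-view check of the cover was partly blocked by the arm: only about 118 mm of its 168 mm width was visible. The edges that did show agree with home.
- **Bystanders:** A before-and-after comparison of the top view showed no change at the dish, marker, forceps, or beaker. A changed patch near pixel (355,170), to the right of the box, is most likely the arm's shadow, but I did not confirm that. The large changed areas under the arm could not be checked either.

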